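Load the accessory tray and set its hold-down thumbscrew

TASK

Put the sanding drum, the cork sanding block and the socket into the blue tray, each resting on the tray's floor. Then turn the orange thumbscrew of the tray's hold-down clockwise until it seats, and back it off a quarter turn so that the tray has running clearance. Finish still gripping the thumbscrew there, do not let go of it, and leave the driver, glue bottle and dust brush where they are.

Things in the scene. Friction and masses are not known exactly. Their poses are not given: they have to be found in the camera images.
- station: Fixed plywood board 160 (x) x 370 (y) x 18 mm carrying a blue tray and, at its -y end, a dark steel hold-down bridge with the thumbscrew. Origin on the bench, 15 mm in +y from the board's centre; z up; y points from thumbscrew to tray. Tray centre at y = 60 mm. Screw axis, vertical, at x = 0, y = -125 mm. Bridge 50 mm wide, y = -185 to -100 mm, its top 68 mm above the bench.
- tray_in (a point): Centre of the blue tray's inner floor, 23 mm above the bench; axes as the station's. Inner floor 130 mm along x, 180 mm along y; walls 5 mm thick, rim 58 mm above the bench (35 mm above the floor).
- thumbscrew (a joint): Screw angle, rad, grows clockwise seen from above. Hard seat at 3.14 (white mark points along station +x). Starts 0.5 to 1.4 short of it. Backed off a quarter turn it reads 1.57 (mark along station +y, to the tray); can go back to 0 (mark along -x). Turns stiffly (0.06 N m), stays where left, does not rise or sink noticeably.
- thumb_wing (a point): The thumbscrew's orange wing: upright bar 44 mm long (its x), 14 mm thick (its y), 32 mm high, white mark on the -x half of its top, on a steel disc 40 mm across. Origin on the screw axis, 97 mm above the bench, 11 mm below the wing's top, 21 mm above the disc. Grip from above across the 14 mm. Its yaw is the station's yaw minus the screw angle.
- sanding_drum: Sanding drum standing upright: a reddish-brown barrel 32 mm in diameter and 34 mm high with a steel shank 8 mm in diameter rising 24 mm from its top (58 mm in all), about 60 g. Origin at the centre of its underside, z up.
- sanding_block: Cork sanding block lying flat, 70 mm (x) x 35 mm (y) x 28 mm high, black band round its foot, about 50 g. Origin at the centre of its underside, z up.
- socket: Dark steel driver socket standing upright, 26 mm in diameter (23 mm over its top 14 mm) and 48 mm high, about 110 g. Origin at the centre of its underside, z up.
- impact_driver: Bystander, leave alone: olive and black cordless impact driver lying on its side, about 180 x 220 x 64 mm, handle and battery towards its +y. Origin on the bench under the motor housing.
- glue_bottle: Bystander, leave alone: yellow glue bottle standing upright, 56 mm in diameter, 150 mm high. Origin at the centre of its underside.
- dust_brush: Bystander, leave alone: dust brush lying on the bench along its x axis. Origin at its underside.

How it is judged:
By the outcome, as a careful person would: the job done as asked, in the order asked, and still so for the second after the job is handed in, while the arm keeps its last pose, push and grip.
It also fails if it takes over 72 s, if anything falls off the work surface, if the arm or the gripper's body presses on something with over 40 N, if the wrist force passes 120 N, or if a joint passes its speed limit or range.

ROBOT

A 6-joint arm with a two-finger parallel gripper is mounted at the origin on the work surface. World frame = base frame: x ahead of the robot, y to its left, z up, the work surface at z = 0. Lengths are in m, angles in degrees, forces in N, time in s.
With the tool pointing down it reaches from about 0.3 to 0.875 m from the base axis. Payload 4.2 kg.
Tool frame: the origin (TCP) lies midway between the tips of the shut fingers; the grasp point (between the pads) lies 19 mm behind it (env.hold_point_z is the distance from the TCP to the grasp point, in m); z points along the fingers, y is the line along which they close (so a half turn about z gives the same grasp; the last joint's range is limited). The gripper opens to 85 mm and grips with 20 to 120 N. Pads are 22 mm wide; open, the fingers measure 114 mm over their backs; the gripper's body (76 mm by 85 mm) begins 54 mm behind the grasp point. The pads swing forward as they close: fully open they stand 13 mm farther back than shut.
Start: joints at [74.198, 18.312, 89.639, -0, 72.044, -1.146], TCP at [0.145, 0.556, 0.231] pointing down, gripper open.
Joint ranges: [-177.97, 177.97], [-48.28, 115.42], [12.27, 149.76], [-77.06, 257.06], [2.81, 150.46], [-146.56, 146.56]. Speed limits (degrees/s): [147.25, 147.25, 180, 180, 180, 180].

INTERFACE

Orientations are given as [roll, pitch, yaw] about the fixed x, y, z axes, in that order (R = Rz(yaw) Ry(pitch) Rx(roll)).
In Python, from cell import env gives the robot as it stands. The module is installed in compiled form; this text tells all that it offers.
- The arm moves only by the tool servo_tool, never from a script. Its argument "commands" is text: rows parted by semicolons, each of 7 numbers parted by spaces: the shift along the tool's x, y, z in mm, then the turn, a rotation vector about the tool's x, y, z in rad, then the opening in per cent of the stroke, from 0 (shut) to 100 (fully open). In form: tx ty tz ax ay az jaw; .... A call has exactly 10 rows; each row shifts and turns the commanded pose from where the row before left it, along the tool's axes as they then stand; what a row does not reach is not made up. A row lasts 1/10 s, in which the tool goes at most 50 mm and 8.59 degrees, less where a joint would pass 70% of its speed; a pose out of reach is approached as far as the arm can. A call is refused whole if a number of a shift passes 50 or a number of a turn 0.15, either way. A call with a gripper value outside its range is refused whole. The fingers move at their own pace and stop on an object; the grip force is fixed at half the most. Time passes only in rows, so rows that do not move let the fingers close, or fill a call up. It gives the time, the measured TCP pose, the force, the opening and the grip force at its end, in the units of the state.
- env.get_obs(): the state, without advancing time (a new reading comes with each control period).
- env.capture(name): name is "side" or "top"; returns a dict with "frame" (420x560x3 uint8, red, green, blue), "fx", "fy", "cx", "cy" (pixels), "world_to_cam" (4x4, takes a point from world to camera coordinates). Camera axes: x right, y down, z forward; pixel columns grow to the right and rows downward; lengths in m; the calibration is good to about 2 mm. A picture is of the moment at which its call begins. There is no depth.
- env.sign_off(): hands the job in; it is judged then, once.
Trained networks look in the newest picture that a camera, given by its name, has taken for a name from the list of things; names that differ only in an ending like _2 or _b are one class to them, and where a whole thing is asked for, a point or a joint stands for the part that bears it (a point fixed in the world has none). Each returns a list of dicts, best first, with "confidence" (0 to 1); they miss things now and then, are a little off and sometimes report something else, mostly with a low value. They report only what shows in the picture. A call takes as long as a camera call.
- env.find_in(thing, camera): "bbox" ([left, top, right, bottom] in pixels, round what is visible of it).
- env.mark_of(thing, camera): "centre" ([row, column] in pixels: a listed point, or the origin of a listed thing).
The state is a dict: "t": time; "joints": joint angles; "joint_vel": joint speeds; "joint_torque": joint torques, N m; "ee_pos": TCP position; "orientation": TCP orientation; "force": force on the tool from outside, world axes, zero at the start; "ft_torque": the same for the moment, N m; "opening": finger opening in m; "gripper_force": force on a finger pad.
Only numpy, scipy, OpenCV 4.12 (cv2) and the standard library are available. Lean on these libraries where they do the work, as an engineer would, in place of code of your own. Each camera call takes 0.05 s, during which the arm holds its last target. There are 200 camera calls.

## Working session

There is one attempt and no reset: what is moved stays moved. The work goes in short steps, Python scripts to look and compute and a tool call to move; the robot and the scene stay as the last step left them, time stands still between calls to the robot, and variables do not carry over. Pictures are saved under pics/ and viewed, at most 10 in all, crops included, and the job is handed in when it is done.

Besides the shell and the picture viewer there is one more tool, called by a JSON object that holds its "name" and its "arguments", one argument or row to a line. servo_tool: Moves the arm, as the interface text tells. Its arguments: {"type":"object","properties":{"commands":{"type":"string"}},"required":["commands"]}

```bash
mkdir -p pics
cat > h.py <<'E'
import numpy as np,cv2
from cell import env
def ray(c,px):  # px=(row,col)
    W=c["world_to_cam"];R=W[:3,:3];t=W[:3,3]
    d=R.T@np.array([(px[1]-c["cx"])/c["fx"],(px[0]-c["cy"])/c["fy"],1]);return -R.T@t,d
def onz(c,px,z):
    o,d=ray(c,px);return o+d*(z-o[2])/d[2]
def proj(c,p):
    q=c["world_to_cam"]@np.append(p,1);return (c["fy"]*q[1]/q[2]+c["cy"],c["fx"]*q[0]/q[2]+c["cx"])
def save(c,n): cv2.imwrite("pics/"+n,cv2.cvtColor(c["frame"],cv2.COLOR_RGB2BGR))
E
python3 - <<'E'
from h import *
np.set_printoptions(precision=3,suppress=True)
c={n:env.capture(n) for n in("side","top")}
for n in c:
    save(c[n],n+"0.png"); print(n,ray(c[n],(210,280)),c[n]["fx"])
Z=dict(station=0,tray_in=.023,thumb_wing=.097,sanding_drum=0,sanding_block=0,socket=0,impact_driver=0,glue_bottle=0,dust_brush=0)
for k,z in Z.items():
    for n in c:
        for r in env.mark_of(k,n)[:2]: print(k,n,r["confidence"],r["centre"],onz(c[n],r["centre"],z))
print(env.get_obs())
E
```

```text
side (array([ 0.506, -0.632,  0.88 ]), array([ 0.1  ,  0.662, -0.743])) 418.4285052060111
top (array([0.376, 0.094, 1.599]), array([ 0.135, -0.023, -0.991])) 517.8395577441077
station side 0.91 [212.5, 246.0] [0.529 0.152 0.   ]
tray_in side 0.96 [188.9, 241.3] [0.521 0.224 0.023]
tray_in side 0.59 [403.1, 351.9] [ 0.698 -0.386  0.023]
thumb_wing side 0.78 [219.7, 255.1] [0.547 0.04  0.097]
sanding_drum side 0.62 [387.1, 258.2] [ 0.519 -0.327  0.   ]
sanding_drum side 0.44 [131.4, 255.5] [0.587 0.518 0.   ]
sanding_drum top 0.6 [233.4, 402.5] [ 0.516 -0.322  0.   ]
sanding_drum top 0.39 [174.5, 419.8] [ 0.702 -0.386  0.   ]
sanding_block side 0.64 [317.4, 224.4] [ 0.457 -0.163  0.   ]
sanding_block top 0.71 [253.4, 352.3] [ 0.456 -0.163  0.   ]
socket side 0.49 [314.2, 282.2] [ 0.589 -0.17   0.   ]
socket top 0.54 [210.3, 349.8] [ 0.59 -0.16  0.  ]
impact_driver side 0.75 [129.5, 255.5] [0.588 0.528 0.   ]
impact_driver top 0.71 [213.8, 123.8] [0.588 0.542 0.   ]
impact_driver top 0.61 [172.6, 417.7] [ 0.708 -0.38   0.   ]
glue_bottle side 0.75 [243.2, 341.6] [0.772 0.017 0.   ]
glue_bottle side 0.4 [221.3, 255.1] [0.551 0.117 0.   ]
glue_bottle top 0.65 [154.9, 290.0] [0.77  0.024 0.   ]
dust_brush side 0.67 [405.1, 353.0] [ 0.704 -0.384  0.   ]
dust_brush side 0.56 [189.9, 238.3] [0.512 0.244 0.   ]
dust_brush top 0.79 [172.8, 418.3] [ 0.707 -0.382  0.   ]
{'t': 1.0, 'joints': array([74.199, 18.31 , 89.639, -0.001, 72.043, -1.145]), 'joint_vel': array([-0.014, -0.084,  0.061,  0.022, -0.015, -0.116]), 'joint_torque': array([  0.001, -41.543, -23.443,  -0.   ,   0.   ,  -0.   ]), 'ee_pos': array([0.145, 0.556, 0.231]), 'orientation': array([179.992,   0.001, 165.345]), 'force': array([ 0.505, -0.239, -0.323]), 'ft_torque': array([-0.042,  0.014,  0.012]), 'gripper_force': 0.0, 'opening': 0.08570147646462133}
```

View pics/top0.png

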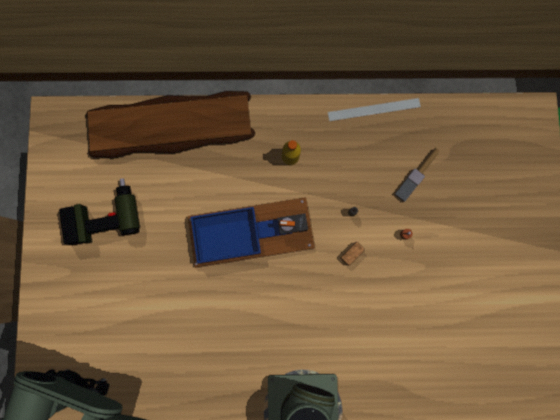

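View pics/side0.png

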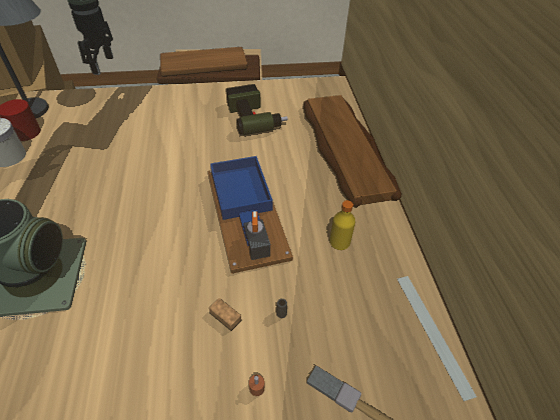

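The pictures show the tray at top(225,236), the screw at (288,224), block (352,254), socket (352,211) and drum (406,234). Next I measure the station yaw, block yaw and screw angle.

Run:
```python
from h import *
np.set_printoptions(precision=3,suppress=True)
c=env.capture("top");f=c["frame"];hsv=cv2.cvtColor(f,cv2.COLOR_RGB2HSV)
# tray: blue
m=cv2.inRange(hsv,(105,120,30),(130,255,255));m[:, :185]=0;m[:,262:]=0
m=cv2.morphologyEx(m,cv2.MORPH_OPEN,np.ones((3,3)))
p=np.argwhere(m)
def rect(p,z):
    w=np.array([onz(c,q,z)[:2] for q in p]);r=cv2.minAreaRect((w*1000).astype(np.float32));return r
print("tray",rect(p,.058),len(p))
# block
y0,y1,x0,x1=235,270,335,372
g=f[y0:y1,x0:x1].astype(int)
print("drum/socket/wing"); 
crop=np.hstack([cv2.resize(f[y0:y1,x0:x1],None,fx=10,fy=10,interpolation=2),cv2.resize(f[205:240,270:307],None,fx=10,fy=10,interpolation=2)])
cv2.imwrite("pics/crop1.png",crop[:,:,::-1])
```

```text
tray ((514.99365234375, 215.47393798828125), (138.22853088378906, 205.66624450683594), 8.382342338562012) 2963
drum/socket/wing
```

View pics/crop1.png

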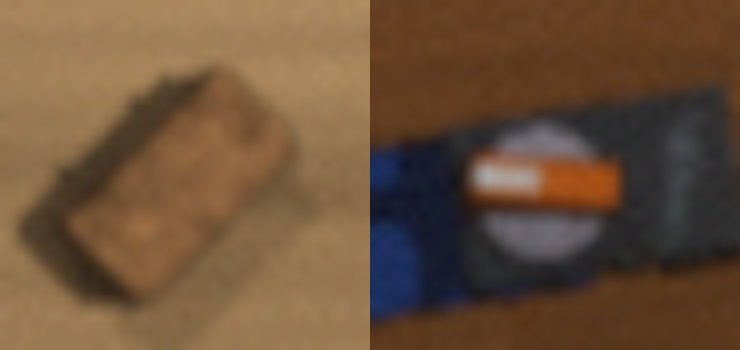

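Block top-face corners in the crop are about (215,65), (298,140), (138,300) and (65,215). The wing axis runs (472,178)–(620,188) with its mark to the left. From this I work out poses and the first move plan.

```bash
cat >> h.py <<'E'
def plan(start,wps):
    """start (x,y,z m,yaw deg); wps: (x,y,z,yaw,nrows,jaw). Prints rounded tool-frame rows, tool pointing down."""
    p=np.array(start[:3],float)*1000;a=np.radians(start[3]);rows=[]
    for x,y,z,yaw,n,j in wps:
        g=np.array([x,y,z])*1000;ga=np.radians(yaw)
        p0,a0=p.copy(),a
        for k in range(1,n+1):
            d=p0+(g-p0)*k/n-p;s=np.array([np.cos(a)*d[0]+np.sin(a)*d[1],np.sin(a)*d[0]-np.cos(a)*d[1],-d[2]]).round(0)
            t=round(-(a0+(ga-a0)*k/n-a),3)
            p=p+[np.cos(a)*s[0]+np.sin(a)*s[1],np.sin(a)*s[0]-np.cos(a)*s[1],-s[2]];a-=t
            rows.append("%g %g %g 0 0 %g %g"%(*(s+0.),t,j)); assert abs(s).max()<=50 and np.linalg.norm(s)<=50.5 and abs(t)<=.15,rows[-1]
    for i in range(0,len(rows),10): print("; ".join(rows[i:i+10]))
    print("n",len(rows),"end",p.round(1),np.degrees(a).round(2))
def now():
    o=env.get_obs();return (*o["ee_pos"],o["orientation"][2])
E
python3 - <<'E'
from h import *
np.set_printoptions(precision=4,suppress=True)
c=env.capture("top")
def w(pts,ox,oy,z): return np.array([onz(c,(oy+y/10-.5,ox+x/10-.5),z)[:2] for x,y in pts])
b=w([(215,65),(298,140),(138,300),(65,215)],335,235,.028)
print("block",b.mean(0),np.linalg.norm(np.roll(b,-1,0)-b,axis=1)); 
for d in(b[0]-b[3],b[1]-b[2]):print(np.degrees(np.arctan2(d[1],d[0])))
g=w([(472-370,178),(620-370,188)],270,205,.108);d=g[0]-g[1]
print("wing",g.mean(0),np.linalg.norm(d),"mark heading",np.degrees(np.arctan2(d[1],d[0])))
print(now())
plan(now(),[(.335,.25,.22,150,7,60),(.456,-.163,.13,132,9,60)])
E
```

```text
block [ 0.4572 -0.1591] [0.0337 0.0693 0.0335 0.0651]
-46.511192440712215
-46.654537307211825
wing [0.5414 0.0405] 0.0429822628023711 mark heading 85.38723642698375
(np.float64(0.14548568730952713), np.float64(0.5563278957423644), np.float64(0.23137146108822457), np.float64(165.34432074335422))Traceback (most recent call last):
  File "<stdin>", line 11, in <module>
  File "h.py", line 21, in plan
    rows.append("%g %g %g 0 0 %g %g"%(*(s+0.),t,j)); assert abs(s).max()<=50 and np.linalg.norm(s)<=50.5 and abs(t)<=.15,rows[-1]
                                                            ^^^^^^^^^^^^^^^^^^^^^^^^^^^^^^^^^^^^^^^^^^^^^^^^^^^^^^^^^^^^
AssertionError: -37 -35 2 0 0 0.038 60
```

Run:
```python
from h import *
plan(now(),[(.335,.25,.22,150,10,70),(.457,-.161,.10,133.4,10,70)])
```

```text
-26 -25 1 0 0 0.027 70; -27 -24 1 0 0 0.027 70; -27 -23 1 0 0 0.026 70; -28 -23 2 0 0 0.027 70; -29 -22 1 0 0 0.027 70; -29 -21 1 0 0 0.027 70; -30 -20 1 0 0 0.026 70; -30 -20 1 0 0 0.027 70; -31 -19 1 0 0 0.027 70; -31 -18 1 0 0 0.027 70
-31 -29 12 0 0 0.029 70; -32 -29 12 0 0 0.029 70; -33 -28 12 0 0 0.029 70; -33 -26 12 0 0 0.029 70; -35 -26 12 0 0 0.029 70; -35 -25 12 0 0 0.029 70; -36 -23 12 0 0 0.029 70; -36 -23 12 0 0 0.029 70; -37 -21 12 0 0 0.029 70; -38 -21 12 0 0 0.029 70
n 20 end [ 457.  -161.5  100.4] 133.37
```

{"name": "servo_tool", "arguments": {
  "commands": "-26 -25 1 0 0 0.027 70; -27 -24 1 0 0 0.027 70; -27 -23 1 0 0 0.026 70; -28 -23 2 0 0 0.027 70; -29 -22 1 0 0 0.027 70; -29 -21 1 0 0 0.027 70; -30 -20 1 0 0 0.026 70; -30 -20 1 0 0 0.027 70; -31 -19 1 0 0 0.027 70; -31 -18 1 0 0 0.027 70"
}}

```text
t: 2.1
ee_pos: [0.3354, 0.2484, 0.2205]
orientation: [180.0, 0.0, 149.9]
force: [0.9, 0.3, 0.8]
opening: 0.06
gripper_force: 0.0
```

{"name": "servo_tool", "arguments": {
  "commands": "-31 -29 12 0 0 0.029 70; -32 -29 12 0 0 0.029 70; -33 -28 12 0 0 0.029 70; -33 -26 12 0 0 0.029 70; -35 -26 12 0 0 0.029 70; -35 -25 12 0 0 0.029 70; -36 -23 12 0 0 0.029 70; -36 -23 12 0 0 0.029 70; -37 -21 12 0 0 0.029 70; -38 -21 12 0 0 0.029 70"
}}

```text
t: 3.1
ee_pos: [0.4574, -0.1634, 0.1]
orientation: [180.0, 0.0, 133.3]
force: [1.4, 0.9, -0.0]
opening: 0.0594
gripper_force: 0.0
```

Run:
```python
from h import *
c=env.capture("side");print(now(),env.get_obs()["t"])
z=cv2.resize(c["frame"][230:400,150:350],None,fx=3,fy=3,interpolation=2);cv2.imwrite("pics/s1.png",z[:,:,::-1])
plan(now(),[(.457,-.161,.030,133.4,4,70),(.457,-.161,.003,133.4,4,70),(.457,-.161,.003,133.4,2,0)])
```

```text
(np.float64(0.45963848074732566), np.float64(-0.16877615202128227), np.float64(0.0986259805281405), np.float64(133.13030062933714)) 3.15
2 1 17 0 0 -0.001 70; 2 1 17 0 0 -0.001 70; 2 1 17 0 0 -0.002 70; 1 0 18 0 0 -0.001 70; 0 0 7 0 0 0 70; 0 0 6 0 0 0 70; 0 0 7 0 0 0 70; 0 0 7 0 0 0 70; 0 0 0 0 0 0 0; 0 0 0 0 0 0 0
n 10 end [ 457.  -161.6    2.6] 133.42
```

View pics/s1.png

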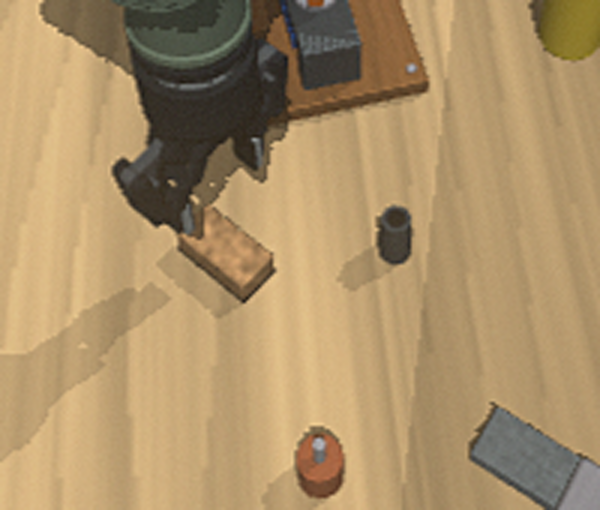

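The gripper sits over the block (crop about 225,250) with nothing else near it. The measured pose was still settling, so I go by the commanded pose from here.

{"name": "servo_tool", "arguments": {
  "commands": "0 0 15 0 0 0 70; 0 0 25 0 0 0 70; 0 0 25 0 0 0 70; 0 0 15 0 0 0 70; 0 0 10 0 0 0 70; 0 0 7 0 0 0 70; 0 0 0 0 0 0 70; 0 0 0 0 0 0 0; 0 0 0 0 0 0 0; 0 0 0 0 0 0 0"
}}

```text
t: 4.15
ee_pos: [0.4578, -0.1618, 0.0042]
orientation: [179.9, 0.1, 133.4]
force: [-0.1, 1.3, 3.9]
opening: 0.0339
gripper_force: 60.8
```

Run:
```python
from h import *
o=env.get_obs();print(o["ee_pos"],o["orientation"],o["opening"],o["gripper_force"])
T=np.array([.5205,.2235]);a=np.radians(8.4)
ex=np.array([np.cos(a),np.sin(a)]);ey=np.array([-np.sin(a),np.cos(a)])
for n,y in(("block",-.045),("socket",.02),("drum",.06)):print(n,T+ey*y)
b=T-ey*.045
S=(.457,-.1615,.003,133.4)
plan(S,[(.457,-.1615,.11,133.4,4,0),(.46,-.05,.12,120,4,0),(*b,.11,98.4,8,0),(*b,.11,98.4,1,0),(*b,.05,98.4,3,0)])
```

```text
[ 0.45779051 -0.16176486  0.00423788] [1.79937251e+02 1.16242474e-01 1.33374704e+02] 0.033853281963065744 60.78470706939697
block [0.52707374 0.17898275]
socket [0.51757834 0.24328545]
drum [0.51173502 0.28285634]
0 0 -27 0 0 -0 0; 0 0 -26 0 0 -0 0; 0 0 -27 0 0 -0 0; 0 0 -27 0 0 -0 0; 20 20 -2 0 0 0.058 0; 21 18 -3 0 0 0.059 0; 21 18 -2 0 0 0.058 0; 23 15 -3 0 0 0.059 0; 21 22 1 0 0 0.047 0; 21 20 2 0 0 0.047 0
23 20 1 0 0 0.047 0; 23 18 1 0 0 0.047 0; 25 18 1 0 0 0.048 0; 25 16 2 0 0 0.047 0; 26 15 1 0 0 0.047 0; 26 14 1 0 0 0.047 0; 0 0 0 0 0 -0 0; 0 0 20 0 0 -0 0; 0 0 20 0 0 -0 0; 0 0 20 0 0 -0 0
n 20 end [527.4 178.9  50. ] 98.39
```

{"name": "servo_tool", "arguments": {
  "commands": "0 0 -27 0 0 0 0; 0 0 -26 0 0 0 0; 0 0 -27 0 0 0 0; 0 0 -27 0 0 0 0; 20 20 -2 0 0 0.058 0; 21 18 -3 0 0 0.059 0; 21 18 -2 0 0 0.058 0; 23 15 -3 0 0 0.059 0; 21 22 1 0 0 0.047 0; 21 20 2 0 0 0.047 0"
}}

```text
t: 5.15
ee_pos: [0.4767, 0.0077, 0.1179]
orientation: [179.9, 0.0, 114.5]
force: [0.5, 0.6, -0.5]
opening: 0.0342
gripper_force: 60.2
```

{"name": "servo_tool", "arguments": {
  "commands": "23 20 1 0 0 0.047 0; 23 18 1 0 0 0.047 0; 25 18 1 0 0 0.048 0; 25 16 2 0 0 0.047 0; 26 15 1 0 0 0.047 0; 28 14 1 0 0 0.047 0; 0 0 0 0 0 0 0; 0 0 10 0 0 0 0; 0 0 10 0 0 0 0; 0 0 0 0 0 0 0"
}}

```text
t: 6.15
ee_pos: [0.5254, 0.1794, 0.0884]
orientation: [-179.7, 0.0, 98.3]
force: [0.0, -0.1, -0.1]
opening: 0.0338
gripper_force: 60.2
```

Run:
```python
from h import *
c=env.capture("side");o=env.get_obs();print(o["ee_pos"],o["orientation"],o["opening"],o["gripper_force"],o["t"])
f=c["frame"].copy()
T=np.array([.5205,.2235]);a=np.radians(8.4);ex=np.array([np.cos(a),np.sin(a)]);ey=np.array([-np.sin(a),np.cos(a)])
z=cv2.resize(f[130:290,170:330],None,fx=3.7,fy=3.7,interpolation=2)
def pt(xy,zz):
    r,q=proj(c,(*xy,zz));return (int((q-169.5)*3.7),int((r-129.5)*3.7))
for sx,sy,zz,w in((1,1,.058,(.065,.09)),(1,1,.018,(.08,0))):
    L=[pt(T+ex*u+ey*v,zz) for u,v in([(-.07,-.095),(.07,-.095),(.07,.095),(-.07,.095)] if zz>.05 else [(-.08,-.26),(.08,-.26),(.08,.11),(-.08,.11)])]
    cv2.polylines(z,[np.array(L)],True,(255,255,0),1)
cv2.circle(z,pt(T-ey*.185,.108),3,(0,255,0),1)
cv2.imwrite("pics/s2.png",z[:,:,::-1])
```

```text
[0.52604831 0.17959913 0.08913797] [-1.79834158e+02  2.99956683e-02  9.83070319e+01] 0.03400755649301348 60.179622173309326 6.2
```

View pics/s2.png

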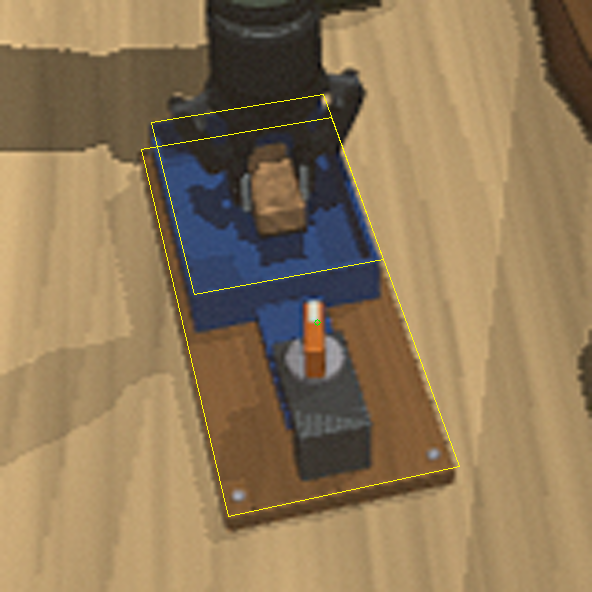

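The overlay fits board and tray, and the block (275,190) hangs well inside the walls. I lower and release.

{"name": "servo_tool", "arguments": {
  "commands": "0 0 15 0 0 0 0; 0 0 20 0 0 0 0; 0 0 13 0 0 0 0; 0 0 8 0 0 0 0; 0 0 5 0 0 0 0; 0 0 0 0 0 0 0; 0 0 0 0 0 0 65; 0 0 0 0 0 0 65; 0 0 0 0 0 0 65; 0 0 -20 0 0 0 65"
}}

```text
t: 7.2
ee_pos: [0.5255, 0.1803, 0.0478]
orientation: [-179.7, 0.0, 98.4]
force: [-0.4, 0.1, 0.6]
opening: 0.0558
gripper_force: 0.0
```

Run:
```python
from h import *
S=(.527,.1795,.048,98.4)
plan(S,[(.527,.1795,.13,98.4,4,65),(.48,-.02,.13,98.4,6,65),(.50,-.18,.14,98.4,5,65),(.5175,-.3245,.11,98.4,5,65),(.5175,-.3245,.02,98.4,6,65),(.5175,-.3245,.008,98.4,1,65)])
```

```text
0 0 -20 0 0 -0 65; 0 0 -21 0 0 -0 65; 0 0 -20 0 0 -0 65; 0 0 -21 0 0 -0 65; -32 -13 0 0 0 -0 65; -31 -12 0 0 0 -0 65; -32 -13 0 0 0 -0 65; -32 -12 0 0 0 -0 65; -32 -13 0 0 0 -0 65; -31 -13 0 0 0 -0 65
-32 -1 -2 0 0 -0 65; -33 0 -2 0 0 -0 65; -32 -1 -2 0 0 -0 65; -32 -1 -2 0 0 -0 65; -33 0 -2 0 0 -0 65; -29 -1 6 0 0 -0 65; -29 -1 6 0 0 -0 65; -29 0 6 0 0 -0 65; -29 -1 6 0 0 -0 65; -29 -1 6 0 0 -0 65
0 0 15 0 0 -0 65; 0 0 15 0 0 -0 65; 0 0 15 0 0 -0 65; 0 0 15 0 0 -0 65; 0 0 15 0 0 -0 65; 0 0 15 0 0 -0 65; 0 0 12 0 0 -0 65
n 27 end [ 517.5 -324.3    8. ] 98.4
```

{"name": "servo_tool", "arguments": {
  "commands": "0 0 -20 0 0 0 65; 0 0 -21 0 0 0 65; 0 0 -20 0 0 0 65; 0 0 -21 0 0 0 65; -32 -13 0 0 0 0 65; -31 -12 0 0 0 0 65; -32 -13 0 0 0 0 65; -32 -12 0 0 0 0 65; -32 -13 0 0 0 0 65; -31 -13 0 0 0 0 65"
}}

```text
t: 8.2
ee_pos: [0.4792, -0.0195, 0.1317]
orientation: [179.9, 0.0, 98.4]
force: [-0.0, -0.5, 0.1]
opening: 0.0552
gripper_force: 0.0
```

{"name": "servo_tool", "arguments": {
  "commands": "-32 -1 -2 0 0 0 65; -33 0 -2 0 0 0 65; -32 -1 -2 0 0 0 65; -32 -1 -2 0 0 0 65; -33 0 -2 0 0 0 65; -29 -1 6 0 0 0 65; -29 -1 6 0 0 0 65; -29 0 6 0 0 0 65; -29 -1 6 0 0 0 65; -29 -1 6 0 0 0 65"
}}

```text
t: 9.2
ee_pos: [0.5174, -0.3242, 0.1114]
orientation: [180.0, 0.0, 98.4]
force: [0.1, 0.4, 0.5]
opening: 0.0555
gripper_force: 0.0
```

{"name": "servo_tool", "arguments": {
  "commands": "0 0 0 0 0 0 65; 0 0 0 0 0 0 65; 0 0 0 0 0 0 65; 0 0 0 0 0 0 65; 0 0 5 0 0 0 65; 0 0 0 0 0 0 65; 0 0 0 0 0 0 65; 0 0 0 0 0 0 65; 0 0 0 0 0 0 65; 0 0 0 0 0 0 65"
}}

```text
t: 10.2
ee_pos: [0.5174, -0.3231, 0.1063]
orientation: [180.0, 0.0, 98.4]
force: [0.1, 0.0, 0.2]
opening: 0.0557
gripper_force: 0.0
```

Run:
```python
from h import *
c={n:env.capture(n) for n in("side","top")};print(now())
for k in("sanding_drum","socket","sanding_block"):
    for n in c:
        for r in env.mark_of(k,n)[:1]: print(k,n,r["confidence"],onz(c[n],r["centre"],.023 if k=="sanding_block" else 0))
f=c["side"]["frame"]
cv2.imwrite("pics/s3.png",np.hstack([cv2.resize(f[300:420,190:320],None,fx=3,fy=3,interpolation=2),cv2.resize(f[140:260,190:320],None,fx=3,fy=3,interpolation=2)])[:,:,::-1])
```

```text
(np.float64(0.5173330789017718), np.float64(-0.32304277571509316), np.float64(0.10632746780675836), np.float64(98.35920625023688))
sanding_drum side 0.62 [ 0.51610457 -0.33020186  0.        ]
sanding_drum top 0.47 [ 0.5131696  -0.32122431  0.        ]
socket side 0.64 [ 0.58695025 -0.17248552  0.        ]
socket top 0.61 [ 0.58808159 -0.14848031  0.        ]
sanding_block side 0.57 [0.52120708 0.18695634 0.023     ]
sanding_block top 0.73 [0.5225953  0.18183499 0.023     ]
```

View pics/s3.png

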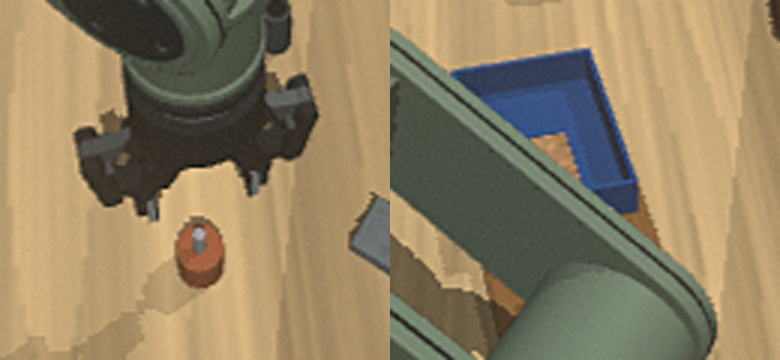

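The drum (200,255) lies centred between the fingers, and the block rests in the tray. I descend and grip.

{"name": "servo_tool", "arguments": {
  "commands": "-2 0 15 0 0 0 65; 0 0 25 0 0 0 65; 0 0 25 0 0 0 65; 0 0 18 0 0 0 65; 0 0 12 0 0 0 65; 0 0 6 0 0 0 65; 0 0 0 0 0 0 65; 0 0 0 0 0 0 0; 0 0 0 0 0 0 0; 0 0 0 0 0 0 0"
}}

```text
t: 11.6
ee_pos: [0.5184, -0.3255, 0.0066]
orientation: [179.9, 0.1, 98.4]
force: [0.5, -0.1, 3.7]
opening: 0.0301
gripper_force: 59.4
```

Run:
```python
from h import *
print(now(),env.get_obs()["opening"])
S=(.5174,-.325,.005,98.4)
plan(S,[(.517,-.325,.125,98.4,6,0),(.47,-.05,.135,98.4,9,0),(.48,.06,.135,98.4,4,0),(.512,.281,.11,98.4,8,0),(.512,.281,.11,98.4,2,0)])
```

```text
(np.float64(0.5183970238220753), np.float64(-0.32548983115611546), np.float64(0.006563406734623661), np.float64(98.36484338616921)) 0.03012367735462661
0 0 -20 0 0 -0 0; 0 0 -20 0 0 -0 0; 0 0 -20 0 0 -0 0; 0 0 -20 0 0 -0 0; 0 0 -20 0 0 -0 0; 0 0 -20 0 0 -0 0; 31 -1 -1 0 0 -0 0; 31 0 -1 0 0 -0 0; 31 -1 -1 0 0 -0 0; 31 -1 -1 0 0 -0 0
31 -1 -2 0 0 -0 0; 31 0 -1 0 0 -0 0; 31 -1 -1 0 0 -0 0; 31 -1 -1 0 0 -0 0; 31 -1 -1 0 0 -0 0; 27 7 0 0 0 -0 0; 27 6 0 0 0 -0 0; 27 7 0 0 0 -0 0; 26 6 0 0 0 -0 0; 27 8 3 0 0 -0 0
27 8 3 0 0 -0 0; 26 8 3 0 0 -0 0; 27 8 4 0 0 -0 0; 27 8 3 0 0 -0 0; 27 8 3 0 0 -0 0; 27 8 3 0 0 -0 0; 26 8 3 0 0 -0 0; 0 0 0 0 0 -0 0; 0 0 0 0 0 -0 0
n 29 end [511.9 280.7 110. ] 98.4
```

{"name": "servo_tool", "arguments": {
  "commands": "0 0 -20 0 0 0 0; 0 0 -20 0 0 0 0; 0 0 -20 0 0 0 0; 0 0 -20 0 0 0 0; 0 0 -20 0 0 0 0; 0 0 -20 0 0 0 0; 31 -1 -1 0 0 0 0; 31 0 -1 0 0 0 0; 31 -1 -1 0 0 0 0; 31 -1 -1 0 0 0 0"
}}

```text
t: 12.6
ee_pos: [0.4962, -0.2016, 0.1296]
orientation: [180.0, 0.0, 98.3]
force: [1.0, 0.5, -0.9]
opening: 0.031
gripper_force: 59.4
```

{"name": "servo_tool", "arguments": {
  "commands": "31 -1 -2 0 0 0 0; 31 0 -1 0 0 0 0; 31 -1 -1 0 0 0 0; 31 -1 -1 0 0 0 0; 31 -1 -1 0 0 0 0; 27 7 0 0 0 0 0; 27 6 0 0 0 0 0; 27 7 0 0 0 0 0; 26 6 0 0 0 0 0; 27 8 3 0 0 0 0"
}}

```text
t: 13.6
ee_pos: [0.4843, 0.0887, 0.1329]
orientation: [179.9, -0.0, 98.4]
force: [1.2, 0.8, -0.1]
opening: 0.0307
gripper_force: 59.4
```

{"name": "servo_tool", "arguments": {
  "commands": "27 8 3 0 0 0 0; 26 8 3 0 0 0 0; 27 8 4 0 0 0 0; 27 8 3 0 0 0 0; 27 8 3 0 0 0 0; 27 8 3 0 0 0 0; 26 8 3 0 0 0 0; 0 0 0 0 0 0 0; 0 0 0 0 0 0 0; 0 0 0 0 0 0 0"
}}

```text
t: 14.6
ee_pos: [0.5121, 0.2799, 0.1104]
orientation: [-180.0, 0.0, 98.3]
force: [0.4, -0.5, -1.6]
opening: 0.0306
gripper_force: 59.4
```

{"name": "servo_tool", "arguments": {
  "commands": "0 0 15 0 0 0 0; 0 0 25 0 0 0 0; 0 0 20 0 0 0 0; 0 0 12 0 0 0 0; 0 0 6 0 0 0 0; 0 0 3 0 0 0 0; 0 0 0 0 0 0 0; 0 0 0 0 0 0 60; 0 0 0 0 0 0 60; 0 0 0 0 0 0 60"
}}

```text
t: 15.6
ee_pos: [0.5128, 0.2809, 0.0298]
orientation: [179.9, -0.0, 98.4]
force: [0.8, -0.1, -0.2]
opening: 0.0514
gripper_force: 0.0
```

Run:
```python
from h import *
print(now())
S=(.512,.281,.029,98.4)
plan(S,[(.512,.281,.135,98.4,6,60),(.48,.06,.14,98.4,8,60),(.47,-.03,.14,98.4,3,60),(.588,-.168,.11,98.4,7,60),(.588,-.168,.11,98.4,6,60)])
```

```text
(np.float64(0.5127671954126894), np.float64(0.28091929103463875), np.float64(0.029807011868237674), np.float64(98.3706958487384))
0 0 -18 0 0 -0 60; 0 0 -17 0 0 -0 60; 0 0 -18 0 0 -0 60; 0 0 -18 0 0 -0 60; 0 0 -17 0 0 -0 60; 0 0 -18 0 0 -0 60; -27 -8 -1 0 0 -0 60; -26 -8 0 0 0 -0 60; -27 -8 -1 0 0 -0 60; -27 -8 0 0 0 -0 60
-27 -8 -1 0 0 -0 60; -26 -8 -1 0 0 -0 60; -27 -8 0 0 0 -0 60; -27 -8 -1 0 0 -0 60; -29 -8 0 0 0 -0 60; -29 -7 0 0 0 -0 60; -30 -8 0 0 0 -0 60; -22 14 4 0 0 -0 60; -22 14 5 0 0 -0 60; -22 13 4 0 0 -0 60
-22 14 4 0 0 -0 60; -21 14 4 0 0 -0 60; -22 14 5 0 0 -0 60; -22 14 4 0 0 -0 60; 0 0 0 0 0 -0 60; 0 0 0 0 0 -0 60; 0 0 0 0 0 -0 60; 0 0 0 0 0 -0 60; 0 0 0 0 0 -0 60; 0 0 0 0 0 -0 60
n 30 end [ 588.4 -167.7  110. ] 98.4
```

{"name": "servo_tool", "arguments": {
  "commands": "0 0 -18 0 0 0 60; 0 0 -17 0 0 0 60; 0 0 -18 0 0 0 60; 0 0 -18 0 0 0 60; 0 0 -17 0 0 0 60; 0 0 -18 0 0 0 60; -27 -8 -1 0 0 0 60; -26 -8 0 0 0 0 60; -27 -8 -1 0 0 0 60; -27 -8 0 0 0 0 60"
}}

```text
t: 16.6
ee_pos: [0.4962, 0.1693, 0.1377]
orientation: [179.9, -0.0, 98.4]
force: [0.2, -0.2, -0.5]
opening: 0.0516
gripper_force: 0.0
```

{"name": "servo_tool", "arguments": {
  "commands": "-27 -8 -1 0 0 0 60; -26 -8 -1 0 0 0 60; -27 -8 0 0 0 0 60; -27 -8 -1 0 0 0 60; -29 -8 0 0 0 0 60; -29 -7 0 0 0 0 60; -30 -8 0 0 0 0 60; -22 14 4 0 0 0 60; -22 14 5 0 0 0 60; -22 13 4 0 0 0 60"
}}

```text
t: 17.6
ee_pos: [0.521, -0.0911, 0.1275]
orientation: [180.0, 0.0, 98.3]
force: [0.6, 0.3, -0.3]
opening: 0.0514
gripper_force: 0.0
```

{"name": "servo_tool", "arguments": {
  "commands": "-22 14 4 0 0 0 60; -21 14 4 0 0 0 60; -22 14 5 0 0 0 60; -22 14 4 0 0 0 60; 0 0 0 0 0 0 60; 0 0 0 0 0 0 60; 0 0 0 0 0 0 60; 0 0 0 0 0 0 60; 0 0 0 0 0 0 60; 0 0 0 0 0 0 60"
}}

```text
t: 18.6
ee_pos: [0.5884, -0.1676, 0.1106]
orientation: [180.0, 0.0, 98.4]
force: [-0.1, 0.4, -0.6]
opening: 0.0512
gripper_force: 0.0
```

Run:
```python
from h import *
c={n:env.capture(n) for n in("side","top")};print(now())
for k in("socket",):
    for n in c:
        for r in env.mark_of(k,n)[:1]+env.find_in(k,n)[:1]: print(k,n,r,onz(c[n],r["centre"],0) if "centre" in r else "")
f=c["side"]["frame"]
cv2.imwrite("pics/s4.png",np.hstack([cv2.resize(f[230:350,220:350],None,fx=3,fy=3,interpolation=2),cv2.resize(f[140:260,190:320],None,fx=3,fy=3,interpolation=2)])[:,:,::-1])
```

```text
(np.float64(0.5884797672720349), np.float64(-0.16775655042381313), np.float64(0.11049758780105096), np.float64(98.38267060190013))
socket side {'centre': [312.8, 280.7], 'confidence': 0.44} [ 0.58634447 -0.16628486  0.        ]
socket side {'bbox': [277.0, 299.7, 286.2, 317.9], 'confidence': 0.57}
```

View pics/s4.png

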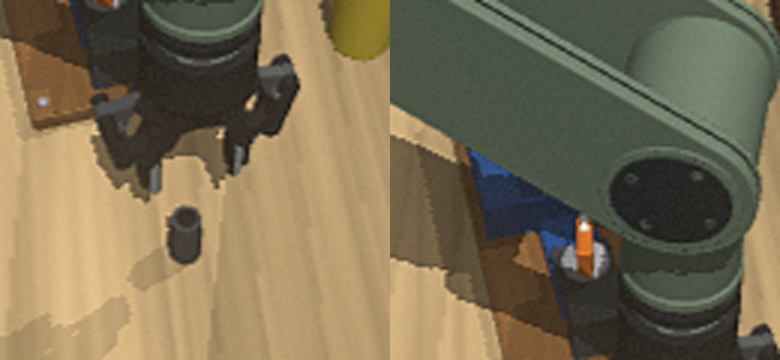

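The socket (185,235) is under the gap between the fingers. I descend and grip.

{"name": "servo_tool", "arguments": {
  "commands": "0 0 15 0 0 0 60; 0 0 25 0 0 0 60; 0 0 25 0 0 0 60; 0 0 20 0 0 0 60; 0 0 12 0 0 0 60; 0 0 7 0 0 0 60; 0 0 0 0 0 0 60; 0 0 0 0 0 0 0; 0 0 0 0 0 0 0; 0 0 0 0 0 0 0"
}}

```text
t: 19.9
ee_pos: [0.5894, -0.1682, 0.0076]
orientation: [179.9, 0.1, 98.4]
force: [-1.0, 0.8, 4.8]
opening: 0.0244
gripper_force: 59.3
```

Run:
```python
from h import *
print(now())
S=(.5884,-.1677,.006,98.4)
plan(S,[(.5884,-.1677,.126,98.4,6,0),(.47,-.03,.14,98.4,7,0),(.48,.06,.14,98.4,4,0),(.518,.241,.11,98.4,8,0),(.518,.241,.11,98.4,2,0),(.518,.241,.030,98.4,3,0)])
```

```text
(np.float64(0.5893603193036634), np.float64(-0.16824861832812407), np.float64(0.007595274077956245), np.float64(98.36427962181259))
0 0 -20 0 0 -0 0; 0 0 -20 0 0 -0 0; 0 0 -20 0 0 -0 0; 0 0 -20 0 0 -0 0; 0 0 -20 0 0 -0 0; 0 0 -20 0 0 -0 0; 22 -14 -2 0 0 -0 0; 22 -14 -2 0 0 -0 0; 22 -14 -2 0 0 -0 0; 22 -13 -2 0 0 -0 0
22 -14 -2 0 0 -0 0; 22 -14 -2 0 0 -0 0; 22 -14 -2 0 0 -0 0; 22 6 0 0 0 -0 0; 22 6 0 0 0 -0 0; 21 5 0 0 0 -0 0; 22 6 0 0 0 -0 0; 22 8 4 0 0 -0 0; 21 8 4 0 0 -0 0; 22 8 3 0 0 -0 0
22 8 4 0 0 -0 0; 21 8 4 0 0 -0 0; 22 8 4 0 0 -0 0; 22 8 3 0 0 -0 0; 22 8 4 0 0 -0 0; 0 0 0 0 0 -0 0; 0 0 0 0 0 -0 0; 0 0 27 0 0 -0 0; 0 0 26 0 0 -0 0; 0 0 27 0 0 -0 0
n 30 end [517.9 241.4  30. ] 98.4
```

{"name": "servo_tool", "arguments": {
  "commands": "0 0 -20 0 0 0 0; 0 0 -20 0 0 0 0; 0 0 -20 0 0 0 0; 0 0 -20 0 0 0 0; 0 0 -20 0 0 0 0; 0 0 -20 0 0 0 0; 22 -14 -2 0 0 0 0; 22 -14 -2 0 0 0 0; 22 -14 -2 0 0 0 0; 22 -13 -2 0 0 0 0"
}}

```text
t: 20.9
ee_pos: [0.5203, -0.0882, 0.1345]
orientation: [180.0, -0.0, 98.3]
force: [-0.3, -0.6, -1.0]
opening: 0.0241
gripper_force: 59.1
```

{"name": "servo_tool", "arguments": {
  "commands": "22 -14 -2 0 0 0 0; 22 -14 -2 0 0 0 0; 22 -14 -2 0 0 0 0; 22 6 0 0 0 0 0; 22 6 0 0 0 0 0; 21 5 0 0 0 0 0; 22 6 0 0 0 0 0; 22 8 4 0 0 0 0; 21 8 4 0 0 0 0; 22 8 3 0 0 0 0"
}}

```text
t: 21.9
ee_pos: [0.4944, 0.1283, 0.1293]
orientation: [180.0, -0.0, 98.4]
force: [-0.1, 0.5, -0.6]
opening: 0.0242
gripper_force: 59.2
```

{"name": "servo_tool", "arguments": {
  "commands": "22 8 4 0 0 0 0; 21 8 4 0 0 0 0; 22 8 4 0 0 0 0; 22 8 3 0 0 0 0; 22 8 4 0 0 0 0; 0 0 0 0 0 0 0; 0 0 0 0 0 0 0; 0 0 0 0 0 0 0; 0 0 0 0 0 0 0; 0 0 0 0 0 0 0"
}}

```text
t: 22.9
ee_pos: [0.5183, 0.2405, 0.1106]
orientation: [180.0, -0.0, 98.3]
force: [-0.8, -0.8, -1.4]
opening: 0.0238
gripper_force: 59.2
```

Run:
```python
from h import *
c=env.capture("side");o=env.get_obs();print(now(),o["opening"])
f=c["frame"]
cv2.imwrite("pics/s5.png",cv2.resize(f[140:260,180:310],None,fx=4.5,fy=4.5,interpolation=2)[:,:,::-1])
```

```text
(np.float64(0.518270058153208), np.float64(0.2405436101228912), np.float64(0.1105580447732738), np.float64(98.31980823637322)) 0.02393359217508535
```

View pics/s5.png

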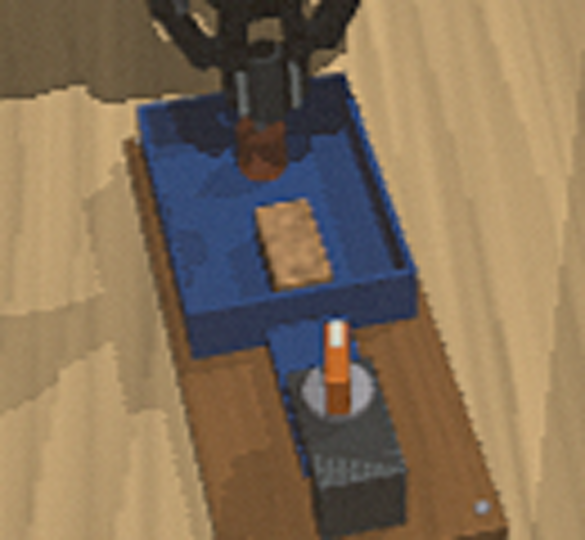

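The block (293,243) and drum (262,150) are in the tray with the gap between them free, and the socket is above it. I lower and release.

{"name": "servo_tool", "arguments": {
  "commands": "0 0 15 0 0 0 0; 0 0 25 0 0 0 0; 0 0 20 0 0 0 0; 0 0 12 0 0 0 0; 0 0 5 0 0 0 0; 0 0 3 0 0 0 0; 0 0 0 0 0 0 0; 0 0 0 0 0 0 50; 0 0 0 0 0 0 50; 0 0 0 0 0 0 50"
}}

```text
t: 23.95
ee_pos: [0.5187, 0.2413, 0.0309]
orientation: [179.9, -0.0, 98.4]
force: [0.1, -0.1, -1.0]
opening: 0.0426
gripper_force: 0.0
```

Run:
```python
from h import *
print(now())
S=(.518,.241,.030,98.4)
plan(S,[(.518,.241,.150,98.4,6,50),(.546,.0405,.150,86,7,50),(.546,.0405,.150,85.5,7,50)])
```

```text
(np.float64(0.5186618459695842), np.float64(0.2413426566771932), np.float64(0.030870823620638404), np.float64(98.36759360961103))
0 0 -20 0 0 -0 50; 0 0 -20 0 0 -0 50; 0 0 -20 0 0 -0 50; 0 0 -20 0 0 -0 50; 0 0 -20 0 0 -0 50; 0 0 -20 0 0 -0 50; -29 0 0 0 0 0.031 50; -29 0 0 0 0 0.031 50; -29 2 0 0 0 0.031 50; -29 2 0 0 0 0.031 50
-28 4 0 0 0 0.031 50; -29 4 0 0 0 0.031 50; -28 5 0 0 0 0.03 50; 0 0 0 0 0 0.001 50; 0 0 0 0 0 0.002 50; 0 0 0 0 0 0.001 50; 0 0 0 0 0 0.001 50; 0 0 0 0 0 0.002 50; 0 0 0 0 0 0.001 50; 0 0 0 0 0 0.001 50
n 20 end [545.9  40.8 150. ] 85.51
```

{"name": "servo_tool", "arguments": {
  "commands": "0 0 -20 0 0 0 50; 0 0 -20 0 0 0 50; 0 0 -20 0 0 0 50; 0 0 -20 0 0 0 50; 0 0 -20 0 0 0 50; 0 0 -20 0 0 0 50; -29 0 0 0 0 0.031 50; -29 0 0 0 0 0.031 50; -29 2 0 0 0 0.031 50; -29 2 0 0 0 0.031 50"
}}

```text
t: 24.95
ee_pos: [0.5339, 0.1251, 0.1507]
orientation: [180.0, -0.0, 91.2]
force: [-0.1, -0.2, 0.6]
opening: 0.0428
gripper_force: 0.0
```

Run:
```python
from h import *
np.set_printoptions(precision=4,suppress=True)
c=env.capture("side")
for r in env.mark_of("thumb_wing","side")[:2]+env.mark_of("tray_in","side")[:1]: print(r,onz(c,r["centre"],.097))
f=c["frame"];h=cv2.cvtColor(f,cv2.COLOR_RGB2HSV)
m=cv2.inRange(h,(4,150,120),(16,255,255));m[:195]=0;m[250:]=0;m[:,:235]=0;m[:,275:]=0
p=np.argwhere(m);print(p.min(0),p.max(0),p.mean(0))
T=np.array([.5205,.2235]);a=np.radians(8.4);ey=np.array([-np.sin(a),np.cos(a)]);print("geom",T-ey*.185)
z=cv2.resize(f[195:245,235:285],None,fx=10,fy=10,interpolation=2)
u=np.array([np.cos(np.radians(85.4)),np.sin(np.radians(85.4))]);v=np.array([u[1],-u[0]])
L=[]
for s,t in((1,1),(1,-1),(-1,-1),(-1,1)):
    r,q=proj(c,(*(T-ey*.185+u*.022*s+v*.007*t),.108));L.append((int((q-234.5)*10),int((r-194.5)*10)))
cv2.polylines(z,[np.array(L)],True,(0,255,0),1)
cv2.imwrite("pics/s6.png",np.hstack([z,cv2.resize(f[130:255,190:250],None,fx=4,fy=4,interpolation=2)])[:,:,::-1])
```

```text
{'centre': [223.0, 252.8], 'confidence': 0.77} [0.5402 0.0299 0.097 ]
{'centre': [188.2, 242.2], 'confidence': 0.58} [0.5223 0.1526 0.097 ]
[207 236] [247 274] [225.3168 257.0311]
geom [0.5475 0.0405]
```

View pics/s6.png

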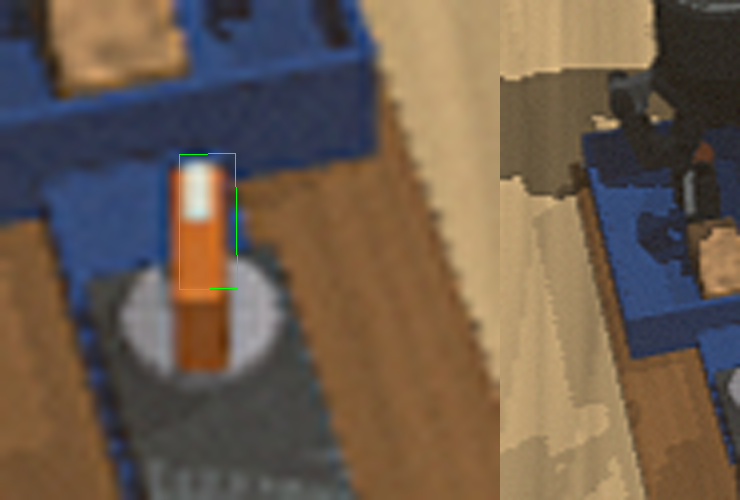

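The wing top sits about 1 px left of and below the overlay, so I put the screw axis near (0.544, 0.039). All three objects are in the tray. I move over the wing and lower.

{"name": "servo_tool", "arguments": {
  "commands": "-28 4 0 0 0 0.031 50; -29 4 0 0 0 0.031 50; -28 5 0 0 0 0.03 50; -2 -2 0 0 0 0.009 50; 0 0 10 0 0 0 50; 0 0 20 0 0 0 50; 0 0 20 0 0 0 50; 0 0 14 0 0 0 50; 0 0 6 0 0 0 50; 0 0 0 0 0 0 50"
}}

```text
t: 26.1
ee_pos: [0.5431, 0.0402, 0.0792]
orientation: [-179.9, -0.0, 85.6]
force: [-0.7, 0.1, 0.2]
opening: 0.0425
gripper_force: 0.0
```

{"name": "servo_tool", "arguments": {
  "commands": "0 0 0 0 0 0 50; 0 0 0 0 0 0 40; 0 0 0 0 0 0 30; 0 0 0 0 0 0 20; 0 0 0 0 0 0 0; 0 0 0 0 0 0 0; 0 0 0 0 0 0 0; 0 0 0 0 0 0 0; 0 0 0 0 0 0 0; 0 0 0 0 0 0 0"
}}

```text
t: 27.1
ee_pos: [0.5439, 0.0391, 0.0809]
orientation: [180.0, -0.0, 85.5]
force: [-1.6, -0.2, 5.6]
opening: 0.0131
gripper_force: 59.1
```

Run:
```python
from h import *
np.set_printoptions(precision=4,suppress=True)
o=env.get_obs();print(o)
```

```text
{'t': 27.1, 'joints': array([  2.8962,  23.6864, 105.5014,   0.0121,  50.785 ,   7.4232]), 'joint_vel': array([ 0.0092,  0.0484, -0.0502,  0.1363,  0.0607,  0.0396]), 'joint_torque': array([ -0.1973, -38.6838, -17.9039,  -0.0665,  -0.5777,   0.013 ]), 'ee_pos': array([0.5439, 0.0391, 0.0809]), 'orientation': array([179.9742,  -0.0128,  85.4654]), 'force': array([-1.5595, -0.2241,  5.5913]), 'ft_torque': array([0.0214, 0.2967, 0.0152]), 'gripper_force': 59.10423696041107, 'opening': 0.013125234039553076}
```

{"name": "servo_tool", "arguments": {
  "commands": "0 0 0 0 0 0.04 0; 0 0 0 0 0 0.07 0; 0 0 0 0 0 0.07 0; 0 0 0 0 0 0.07 0; 0 0 0 0 0 0.07 0; 0 0 0 0 0 0.07 0; 0 0 0 0 0 0.07 0; 0 0 0 0 0 0.04 0; 0 0 0 0 0 0 0; 0 0 0 0 0 0 0"
}}

```text
t: 28.1
ee_pos: [0.5435, 0.0392, 0.0809]
orientation: [-180.0, -0.0, 56.8]
force: [-2.4, 0.9, 6.7]
opening: 0.0125
gripper_force: 59.4
```

Run:
```python
from h import *
np.set_printoptions(precision=4,suppress=True)
o=env.get_obs();print([o[k] for k in("ee_pos","orientation","force","ft_torque","opening")])
```

```text
[array([0.5435, 0.0392, 0.0809]), array([-179.963 ,   -0.0048,   56.8003]), array([-2.4383,  0.9156,  6.7041]), array([ 0.0607,  0.497 , -0.0302]), 0.01246497439282528]
```

{"name": "servo_tool", "arguments": {
  "commands": "0 0 0 0 0 0.05 0; 0 0 0 0 0 0.08 0; 0 0 0 0 0 0.09 0; 0 0 0 0 0 0.09 0; 0 0 0 0 0 0.09 0; 0 0 0 0 0 0.09 0; 0 0 0 0 0 0.09 0; 0 0 0 0 0 0.08 0; 0 0 0 0 0 0.05 0; 0 0 0 0 0 0 0"
}}

```text
t: 29.1
ee_pos: [0.5431, 0.0397, 0.0809]
orientation: [-179.9, 0.1, 16.1]
force: [-4.2, 2.4, 6.1]
opening: 0.0126
gripper_force: 59.5
```

Run:
```python
from h import *
np.set_printoptions(precision=4,suppress=True)
o=env.get_obs();print([o[k] for k in("ee_pos","orientation","force","ft_torque","opening")])
```

```text
[array([0.5431, 0.0397, 0.0809]), array([-179.9097,    0.0521,   16.0652]), array([-4.2451,  2.3903,  6.1083]), array([ 0.318 ,  0.5906, -0.0498]), 0.012632215606096084]
```

{"name": "servo_tool", "arguments": {
  "commands": "0 0 0 0 0 0.02 0; 0 0 0 0 0 0.02 0; 0 0 0 0 0 0.02 0; 0 0 0 0 0 0.02 0; 0 0 0 0 0 0 0; 0 0 0 0 0 0 0; 0 0 0 0 0 0 0; 0 0 0 0 0 0 0; 0 0 0 0 0 0 0; 0 0 0 0 0 0 0"
}}

```text
t: 30.1
ee_pos: [0.543, 0.0398, 0.0809]
orientation: [-179.9, 0.1, 11.5]
force: [-3.7, 3.3, 7.9]
opening: 0.0131
gripper_force: 59.5
```

Run:
```python
from h import *
np.set_printoptions(precision=4,suppress=True)
o=env.get_obs();print([o[k] for k in("ee_pos","orientation","force","ft_torque","opening")])
```

```text
[array([0.543 , 0.0398, 0.0809]), array([-179.9025,    0.0627,   11.5159]), array([-3.744 ,  3.2795,  7.8553]), array([0.3857, 0.5691, 0.0012]), 0.013083186897899666]
```

{"name": "servo_tool", "arguments": {
  "commands": "0 0 0 0 0 0.02 0; 0 0 0 0 0 0.02 0; 0 0 0 0 0 0.02 0; 0 0 0 0 0 0.02 0; 0 0 0 0 0 0 0; 0 0 0 0 0 0 0; 0 0 0 0 0 0 0; 0 0 0 0 0 0 0; 0 0 0 0 0 0 0; 0 0 0 0 0 0 0"
}}

```text
t: 31.1
ee_pos: [0.543, 0.0398, 0.0809]
orientation: [-180.0, 0.1, 7.1]
force: [-3.5, 3.3, 7.7]
opening: 0.013
gripper_force: 61.1
```

Run:
```python
from h import *
np.set_printoptions(precision=4,suppress=True)
o=env.get_obs();print([o[k] for k in("ee_pos","orientation","force","ft_torque","opening","joint_torque")])
```

```text
[array([0.543 , 0.0398, 0.0809]), array([-179.9555,    0.0771,    7.1462]), array([-3.5279,  3.3224,  7.7496]), array([0.5475, 0.5829, 0.8556]), 0.012982678450724514, array([ -2.9773, -37.8177, -18.4804,  -0.3171,  -1.1439,   0.894 ])]
```

{"name": "servo_tool", "arguments": {
  "commands": "0 0 0 0 0 0.02 0; 0 0 0 0 0 0.02 0; 0 0 0 0 0 0.02 0; 0 0 0 0 0 0 0; 0 0 0 0 0 0 0; 0 0 0 0 0 0 0; 0 0 0 0 0 0 0; 0 0 0 0 0 0 0; 0 0 0 0 0 0 0; 0 0 0 0 0 0 0"
}}

```text
t: 32.1
ee_pos: [0.543, 0.0398, 0.081]
orientation: [180.0, 0.1, 4.0]
force: [-4.5, 4.2, 8.1]
opening: 0.0133
gripper_force: 87.1
```

Run:
```python
from h import *
np.set_printoptions(precision=4,suppress=True)
o=env.get_obs();print([o[k] for k in("ee_pos","orientation","force","ft_torque","opening","joint_torque")])
```

```text
[array([0.543 , 0.0398, 0.081 ]), array([179.9679,   0.0768,   4.0145]), array([-4.4912,  4.2335,  8.1045]), array([0.7091, 0.6756, 2.2052]), 0.013318093836671291, array([ -4.7354, -37.5839, -18.4256,   0.2981,  -1.1885,   2.2238])]
```

Torque has climbed to 0.86 and then 2.2 N m around yaw 8–9°, so the screw is seated. I back off to yaw 98.5°.

{"name": "servo_tool", "arguments": {
  "commands": "0 0 0 0 0 -0.04 0; 0 0 0 0 0 -0.06 0; 0 0 0 0 0 -0.1 0; 0 0 0 0 0 -0.1 0; 0 0 0 0 0 -0.1 0; 0 0 0 0 0 -0.1 0; 0 0 0 0 0 -0.1 0; 0 0 0 0 0 -0.1 0; 0 0 0 0 0 -0.1 0; 0 0 0 0 0 -0.1 0"
}}

```text
t: 33.1
ee_pos: [0.5435, 0.0392, 0.0809]
orientation: [-180.0, -0.0, 55.3]
force: [-2.3, 0.7, 7.0]
opening: 0.0127
gripper_force: 59.4
```

{"name": "servo_tool", "arguments": {
  "commands": "0 0 0 0 0 -0.1 0; 0 0 0 0 0 -0.1 0; 0 0 0 0 0 -0.1 0; 0 0 0 0 0 -0.1 0; 0 0 0 0 0 -0.1 0; 0 0 0 0 0 -0.1 0; 0 0 0 0 0 -0.1 0; 0 0 0 0 0 -0.04 0; 0 0 0 0 0 -0.02 0; 0 0 0 0 0 0 0"
}}

```text
t: 34.1
ee_pos: [0.5441, 0.0391, 0.0809]
orientation: [179.9, -0.0, 98.7]
force: [-1.2, -0.2, 5.0]
opening: 0.0131
gripper_force: 59.2
```

Run:
```python
from h import *
np.set_printoptions(precision=4,suppress=True)
c=env.capture("side");o=env.get_obs();print([o[k] for k in("t","ee_pos","orientation","force","ft_torque","opening","gripper_force")])
f=c["frame"];t=env.capture("top")["frame"]
cv2.imwrite("pics/s7.png",np.hstack([cv2.resize(f[140:260,190:320],None,fx=3,fy=3,interpolation=2),cv2.resize(t[180:300,180:310],None,fx=3,fy=3,interpolation=2)])[:,:,::-1])
```

```text
[34.15, array([0.5441, 0.0391, 0.0809]), array([179.9482,  -0.004 ,  98.6549]), array([-2.1067,  0.0292,  5.1971]), array([0.0863, 0.2734, 0.0676]), 0.012929945928584883, 59.245866537094116]
```

View pics/s7.png

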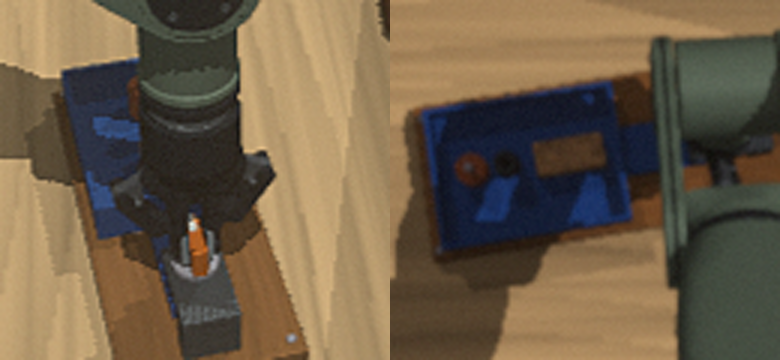

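The top view shows the drum (470,168), socket (507,163) and block (570,155) upright on the tray floor. The side view shows the wing (197,245) gripped with its mark toward the tray. I hand the job in.

```bash
python3 -c "
from cell import env
print(env.sign_off())"
```

```text
the job is handed in; nothing more can be done
None
```

The job is handed in at about 34 s: drum, block and socket are on the tray floor, and the thumbscrew was turned to its seat (torque rose to 2.2 N m), backed off about 90° and is still gripped; the driver, glue bottle and dust brush were not touched.

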